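# Feel for the pan's release notch and hold its catch down

## Task

The lapping pan on the grinding machine has stopped at an unknown angle; it has to come off, and its release catch lies down inside the one finger notch in the pan's raised rim, somewhere on the open side. With closed fingers, put the fingertips on the rim at the starting place marked by a steel pointer on the housing, near the splash guard's left-hand end as seen from the robot, slide them along the rim round the side nearest the robot until you find the notch, then press the catch in it fully down without forcing it, and finish while still holding it down so that a colleague can take the pan off. Grasp nothing and leave the loose things around the machine where they are.

Things in the scene. Friction and masses are not known exactly. Their poses are not given: they have to be found in the camera images.
- grinder: Grey bench grinding machine, fixed; housing 300 (x) x 280 (y) x 68 mm high. Origin: on the table straight below the pan's axis; z up, -x its front (knob, vents), roughly towards the robot, +y its left as seen from the robot. Angles below: about this z axis, from its +x towards +y. A low drip lip round the pan, radius 123 mm, rises to 76 mm.
- lap: Aluminium lapping pan with rim and catch; origin, axes as grinder (NOT turning with the pan). Rim radius 85 to 101 mm (middle 93), flat top 120 mm above the table; floor inside 24 mm lower, nut on the axis up to 118 mm. Braked, cannot turn or lift off; gives downward on a spring, 1.5 N to start, 9 N at its 5 mm stop. One notch, a 50 mm long, 24 mm deep gap right through the rim; centred anywhere from 160 to 250 degrees.
- rim_start (a point): The starting place: middle of the rim's top face at 105 degrees, 57 mm along the rim from the guard's left-hand end; a small upright steel pointer, top 96 mm above the table, stands on the housing just outside the rim there. Solid rim here and for 60 mm onwards (angle increasing, towards the robot; 180 degrees is the front).
- guard_end (a point): Left-hand end of the splash guard (at 70 degrees), on its roof over the rim. The guard, grey plastic, covers the rim on the far side from -80 to 70 degrees: curved wall 108 to 112 mm from the axis, flat roof reaching in to 82 mm, top 140 mm above the table.
- catch (a joint): Travel of the spring catch straight down: 0 up (untouched), 0.008 m fully down at its stop. The catch is a plain bar in the notch, 42 mm along the rim, 14 mm wide, at the rim's middle radius, top 10 mm below the rim's top when up. It starts to move at about 2.5 N and needs about 6.5 N at the stop (the pan sinks about 3 mm as well); it springs back when let go.
- arbor: Loose steel spindle stand: round foot 68 mm across, 85 mm high, standing near the machine's right-hand (-y) side. Origin at the centre of its underside. A bystander: not to be moved.
- jar: Loose clear jar with a wooden cap, 64 mm across, 110 mm high, standing to the right (-y) of the machine. Origin at the centre of its underside. A bystander.
- wrench: Loose steel wrench, 180 mm long, lying on the table to the left (+y) of the machine. Origin at the middle of its underside, x along it. A bystander.
- stone: Loose block of pale stone 75 x 50 x 30 mm, lying to the left (+y) and far side of the machine. Origin at the centre of its underside. A bystander.

How it is judged:
By the outcome, as a careful person would: the job done as asked, in the order asked, and still so for the second after the job is handed in, while the arm keeps its last pose, push and grip.
It also fails if it takes over 61 s, if anything falls off the work surface, if the arm or the gripper's body presses on something with over 40 N, if the wrist force passes 120 N, or if a joint passes its speed limit or range.

## Robot

A 6-joint arm with a two-finger parallel gripper is mounted at the origin on the work surface. World frame = base frame: x ahead of the robot, y to its left, z up, the work surface at z = 0. Lengths are in m, angles in rad, forces in N, time in s.
With the tool pointing down it reaches from about 0.25 to 0.775 m from the base axis. Payload 8.9 kg.
Tool frame: the origin (TCP) lies on the centre line of the jaws, within the pads' length; the fingertips stand 17 mm ahead of it and the grasp point (between the pads) lies 2 mm behind it; z points along the fingers, y is the direction in which the jaws open and shut (so a half turn about z gives the same grasp; the last joint's range is limited). The gripper opens to 85 mm and grips with 20 to 120 N. Pads are 22 mm wide; open, the fingers measure 114 mm over their backs; the gripper's body (76 mm by 85 mm) begins 54 mm behind the grasp point. The pads swing forward as they close: fully open they stand 13 mm farther back than shut.
Start: joints at [-1.375, 0.291, -0.153, 1.127, 0, 1.431], TCP at [0.173, -0.496, 0.209] pointing down, gripper open.
Joint ranges: [-2.52, 2.52], [-0.91, 1.74], [-1.3, 1.37], [-1.96, 2.02], [-1.52, 1.47], [-3.14, 3.14]. Speed limits (rad/s): [2.22, 2.22, 2.79, 3.14, 3.14, 3.14].

## Interface

Orientations are given as a unit quaternion [x, y, z, w].
In Python, from rig import bot gives the robot as it stands.
- The arm moves only by the shell command python3 -m inch 'ROWS' [FORCE]. ROWS is JSON, a list of rows, each a list of 5 numbers: the finger opening in cm, from 0 to 8.54, then the shift along the tool's x, y, z in cm, then the turn about the tool's z in degrees. In form: [[jaw, dx, dy, dz, twist], ...]. A call has 1 to 5 rows; each row shifts and turns the pose as measured when the row begins, along the tool's axes as they then stand; what a row does not reach is not made up. A row lasts 1/10 s, in which the tool goes at most 50 mm and 8.59 degrees, less where a joint would pass 70% of its speed; a pose out of reach is approached as far as the arm can. A call with a gripper value outside its range is refused whole. The fingers move at their own pace and stop on an object; FORCE is the grip in N (left out, the last holds). Time passes only in rows, so rows that do not move let the fingers close. It gives the time, the measured TCP pose, the force and the opening at its end, in the units of the state.
- bot.observe(): the state, without advancing time (a new reading comes with each control period).
- bot.grab_frame(name): name is "side" or "top"; returns the picture (400x640x3 uint8, blue, green, red); there is no depth.
- bot.calibration(name): a dict with "mtx" (3x3 intrinsics, pixels), "origin" and "rotation" of the camera in the world. Camera axes: x right, y down, z forward; pixel columns grow to the right and rows downward; lengths in m; the calibration is good to about 2 mm. A picture is of the moment at which its call begins. calibration takes no time and is no camera call.
- bot.hand_in(): hands the job in, once; it reports no verdict.
Trained networks look in the newest picture that a camera, given by its name, has taken for a name from the list of things; names that differ only in an ending like _2 or _b are one class to them, and where a whole thing is asked for, a point or a joint stands for the part that bears it (a point fixed in the world has none). Each returns a list of dicts, best first, with "score" (0 to 1); they miss things now and then, are a little off and sometimes report something else, mostly with a low value. They report only what shows in the picture. A call takes as long as a camera call.
- bot.spot_in(camera, name): "box" ([left, top, width, height] as shares, 0 to 1, of the picture: columns of its width, rows of its height, round what is visible of it).
- bot.trace(camera, name): "mask" (400x640 bool, what is visible of it) and "box" ([left, top, width, height] as shares, 0 to 1, of the picture: columns of its width, rows of its height, round what is visible of it).
The state is a dict: "clock": time; "qpos": joint angles; "dq": joint speeds; "joint_efforts": joint torques, N m; "ee_pos": TCP position; "orientation": TCP orientation; "wrist_force": force on the tool from outside, world axes, zero at the start; "wrist_torque": the same for the moment, N m; "width": finger opening in m.
Only numpy, scipy, OpenCV 4.12 (cv2) and the standard library are available. Lean on these libraries where they do the work, as an engineer would, in place of code of your own. Each camera call takes 0.05 s, during which the arm holds its last target.

## Working session

There is one attempt and no reset: what is moved stays moved. The work goes in short steps, Python scripts to look and compute and a shell command to move; the robot and the scene stay as the last step left them, time stands still between calls to the robot, and variables do not carry over. Pictures are saved under pics/ and viewed, and the job is handed in when it is done.

```bash
ls; mkdir -p pics
python3 - <<'E'
from rig import bot
import cv2
print(bot.observe())
for n in("side","top"):
    cv2.imwrite(f"pics/{n}0.png",bot.grab_frame(n))
    c=bot.calibration(n);print(n,c)
E
```

```text
pics
{'clock': 0.0, 'qpos': array([-1.37530232e+00,  2.91307267e-01, -1.54134655e-01,  1.12670281e+00,
       -1.58914021e-06,  1.43151365e+00]), 'dq': array([ 0.00078925,  0.00114558,  0.00135444, -0.00046371, -0.00153429,
       -0.00264867]), 'joint_efforts': array([-2.44544775e-03, -5.37139964e+01,  3.31371832e+01,  1.59999426e-02,
       -4.51017713e-04, -3.08071648e-06]), 'ee_pos': array([ 0.17241124, -0.49537761,  0.2082152 ]), 'orientation': array([ 9.86023027e-01,  1.66607728e-01, -1.97406717e-05, -6.73913975e-04]), 'wrist_force': array([-0.52445872,  0.54774561,  0.06289777]), 'wrist_torque': array([ 0.04974371, -0.02904418, -0.00224053]), 'width': 0.08534446581538942}
side {'mtx': array([[494.5173029 ,   0.        , 322.93355631],
       [  0.        , 494.5173029 , 200.85174188],
       [  0.        ,   0.        ,   1.        ]]), 'origin': array([0.16894069, 0.83253585, 0.89174597]), 'rotation': array([-0.21163895,  0.8873517 , -0.39580554,  0.10561194])}
top {'mtx': array([[514.39250875,   0.        , 320.27179303],
       [  0.        , 514.39250875, 204.62636337],
       [  0.        ,   0.        ,   1.        ]]), 'origin': array([0.4080972 , 0.02501215, 1.34525083]), 'rotation': array([-0.70051731,  0.70868677, -0.05530106,  0.0630901 ])}
```

View pics/side0.png

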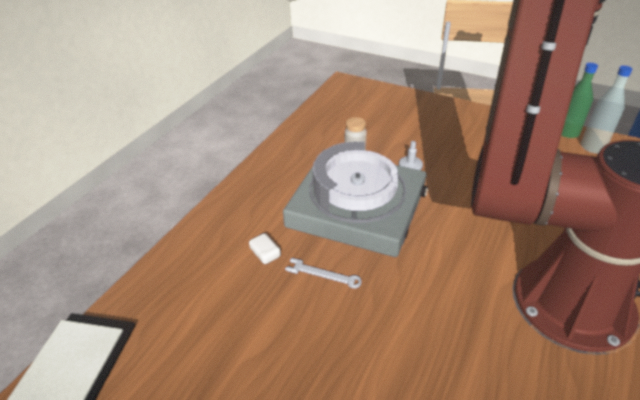

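View pics/top0.png

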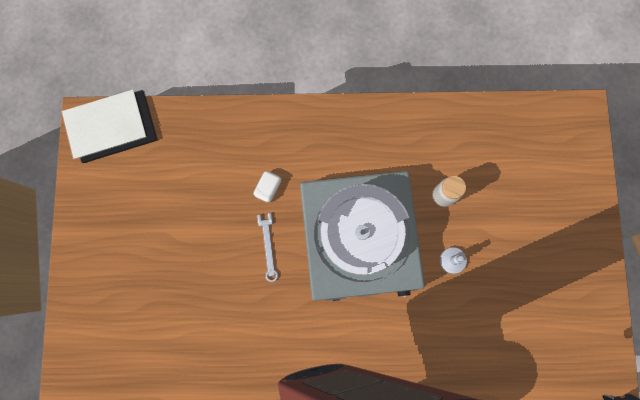

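The side view shows the grinder at about (357,190), and the top view shows it at about (362,235). In the top view there's a gap-like feature near (378,268). Next I'll enlarge the crop.

```bash
cat > h.py <<'E'
import numpy as np,cv2
from scipy.spatial.transform import Rotation as R
from rig import bot
def proj(n,P):
    c=bot.calibration(n);Rm=R.from_quat(c['rotation']).as_matrix()
    p=(np.atleast_2d(P)-c['origin'])@Rm
    p=p@c['mtx'].T
    return p[:,:2]/p[:,2:]
def unproj(n,uv,z):
    c=bot.calibration(n);Rm=R.from_quat(c['rotation']).as_matrix()
    uv=np.atleast_2d(uv).astype(float)
    d=np.c_[uv,np.ones(len(uv))]@np.linalg.inv(c['mtx']).T@Rm.T
    t=(z-c['origin'][2])/d[:,2]
    return c['origin']+d*t[:,None]
E
python3 - <<'E'
from h import *
t=cv2.imread('pics/top0.png')[160:310,285:475]
cv2.imwrite('pics/topz.png',cv2.resize(t,None,fx=4,fy=4,interpolation=cv2.INTER_CUBIC))
t=cv2.imread('pics/side0.png')[110:260,270:450]
cv2.imwrite('pics/sidez.png',cv2.resize(t,None,fx=4,fy=4,interpolation=cv2.INTER_CUBIC))
print(proj('top',[[0.4,0,0],[0.5,0,0],[0.4,0.1,0],[0,0,0]]),proj('side',[[0.4,0,0],[0,0,0]]))
# housing corners top0 guess
print(unproj('top',[[302,184],[408,172],[423,288],[313,299]],0.068))
E
```

```text
[[336.25512025 294.72272095]
 [335.65014161 255.79438827]
 [297.44679046 295.13717514]
 [338.83556808 460.76582347]] [[401.77562288 242.00171166]
 [574.79160055 300.88781023]]
[[ 0.67796475  0.08376805  0.068     ]
 [ 0.70556407 -0.18578261  0.068     ]
 [ 0.41437045 -0.21105293  0.068     ]
 [ 0.39071481  0.05822092  0.068     ]]
```

View pics/topz.png

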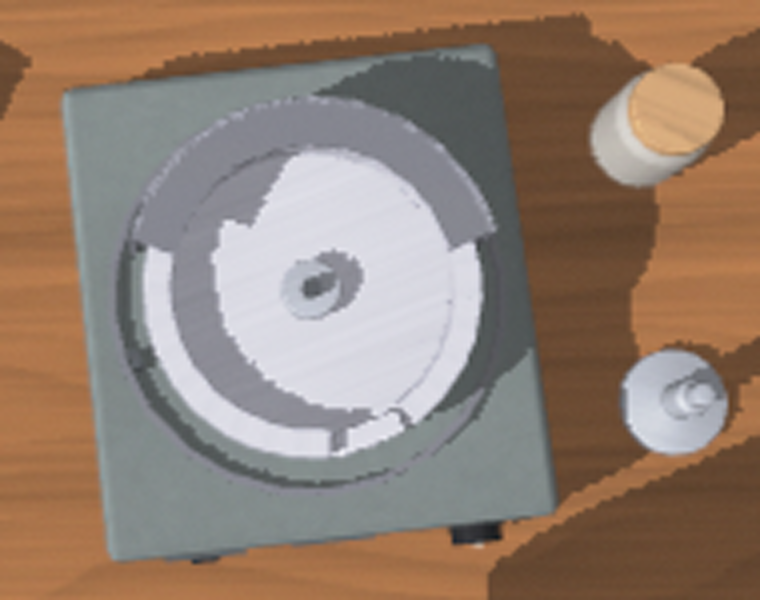

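View pics/sidez.png

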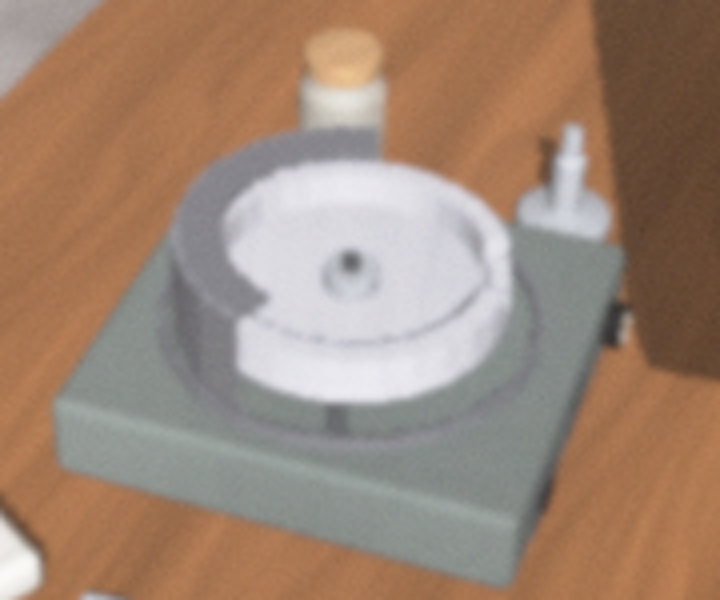

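```bash
cat >> h.py <<'E'
def G(cx,cy,yaw,r,deg,z):
    a=np.radians(np.atleast_1d(deg))+yaw
    return np.c_[cx+r*np.cos(a),cy+r*np.sin(a),np.full(a.shape,z)]
E
python3 - <<'E'
from h import *
from scipy.optimize import least_squares
f=lambda pts,o:np.array(pts)/4.+np.array(o)-0.375
o=(285,160)
rim=f([(145,250),(150,320),(180,385),(230,430),(290,455),(330,458),(430,415),(475,320),(482,260)],o)
cor=f([(62,90),(494,44),(556,513),(112,562)],o)
w=unproj('top',rim,.12)[:,:2]
r=least_squares(lambda p:np.hypot(*(w-p[:2]).T)-p[2],[.55,-.06,.1]);print(r.x,r.fun*1e3)
cw=unproj('top',cor,.068)[:,:2]
print(cw.mean(0),[np.degrees(np.arctan2(*(cw[i]-cw[j])[::-1])) for i,j in((0,3),(1,2),(0,1),(3,2))],[np.hypot(*(cw[i]-cw[j])) for i,j in((0,3),(1,2),(0,1),(3,2))])
n=unproj('top',f([(338,440),(398,412),(345,455),(410,428)],o),.12)[:,:2]-r.x[:2]
print(np.degrees(np.arctan2(n[:,1],n[:,0]))%360,np.hypot(*n.T))
# side: rim edge fit
rs=f([(240,375),(300,395),(360,400),(430,388),(480,350),(508,300)],(270,110))
E
```

```text
[ 0.550284   -0.06416706  0.1010993 ] [ 2.02421636 -1.07060452 -1.41374948 -1.37783046  0.67379654  1.61334076
  1.58712106 -3.03694806  1.0006578 ]
[ 0.54867655 -0.06279104] [np.float64(5.683901907267386), np.float64(5.113446703444141), np.float64(95.45837523358682), np.float64(95.59763641562667)] [np.float64(0.29632257672694534), np.float64(0.2956619678123543), np.float64(0.275997800542702), np.float64(0.27305231495772053)]
[187.53049172 212.3373264  189.04735151 212.70972098] [0.09277433 0.08985186 0.10207493 0.10150111]
```

```bash
cat > ov.py <<'E'
from h import *
import sys
cx,cy,yd,nc=map(float,sys.argv[1:5]);y=np.radians(yd)
for n,o,fn in(('top',(285,160),'top0'),('side',(270,110),'side0')):
    im=cv2.imread(f'pics/{fn}.png')[o[1]:o[1]+150,o[0]:o[0]+190]
    k=4 if n=='top' else 4
    im=cv2.resize(im,None,fx=k,fy=k,interpolation=cv2.INTER_CUBIC)
    def ln(P,c,cl=False):
        q=((proj(n,P)-o+.375)*k).astype(np.int32);cv2.polylines(im,[q.reshape(-1,1,2)],cl,c,1)
    h=15.4
    a=np.linspace(70,280,80)
    ln(G(cx,cy,y,.101,a,.12),(0,0,255));ln(G(cx,cy,y,.085,a,.12),(0,0,255))
    for s in(-h,h):ln(np.r_[G(cx,cy,y,.085,nc+s,.12),G(cx,cy,y,.101,nc+s,.12),G(cx,cy,y,.101,nc+s,.096)],(255,0,0))
    b=np.linspace(nc-13,nc+13,10)
    ln(np.r_[G(cx,cy,y,.086,b,.110),G(cx,cy,y,.100,b[::-1],.110)],(0,160,0),True)
    ln(np.r_[G(cx,cy,y,.105,105,.068),G(cx,cy,y,.105,105,.096)],(0,255,255))
    ln(G(cx,cy,y,.123,np.linspace(0,360,90),.076),(255,0,255))
    g=np.linspace(-80,70,60)
    ln(np.r_[G(cx,cy,y,.112,g,.14),G(cx,cy,y,.082,g[::-1],.14)],(0,255,0),True)
    c,s=np.cos(y),np.sin(y)
    ln([(cx+c*u-s*v,cy+s*u+c*v,.068) for u,v in((-.15,-.14),(.15,-.14),(.15,.14),(-.15,.14))],(255,255,0),True)
    cv2.imwrite(f'pics/ov_{n}_{sys.argv[5]}.png',im)
E
python3 ov.py .5495 -.0637 5.4 195 a
```

```text
(no output)
```

View pics/ov_top_a.png

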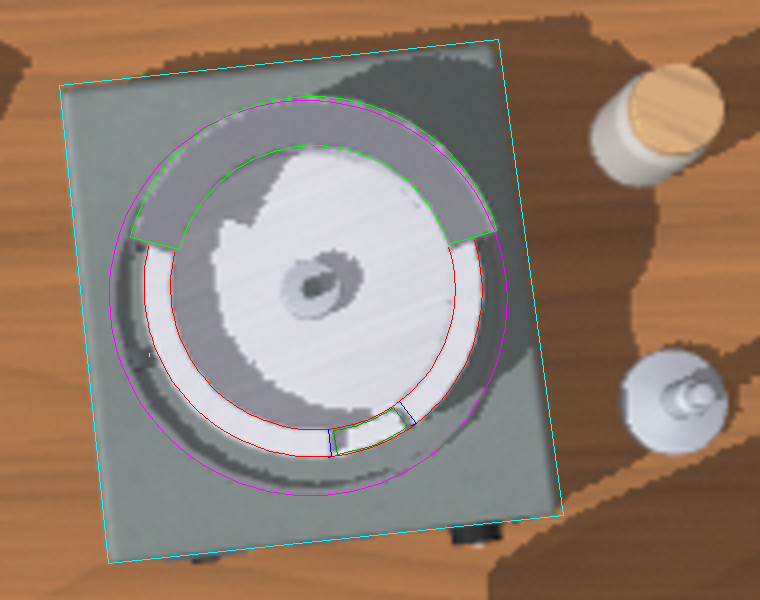

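View pics/ov_side_a.png

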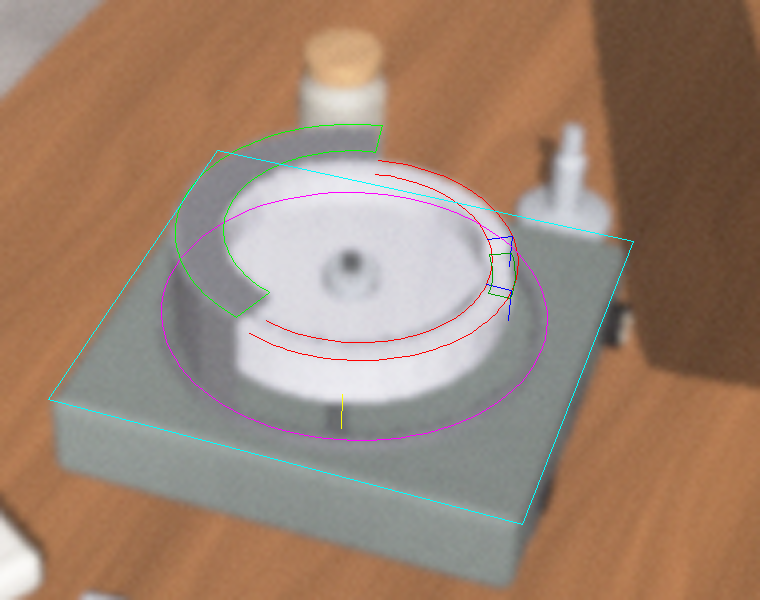

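The overlay fits well. The axis is at about (0.5495, -0.0637), yaw 5.4°, and the notch is at about 195°. In the top view the pointer is at crop (148,358), which matches the model's 105°. I'll close the fingers and travel at the current height.

```bash
cat > st.py <<'E'
from h import *
import sys
C=np.array([.5495,-.0637]);Y=np.radians(5.4)
def st():
    s=bot.observe();p=s['ee_pos'];M=R.from_quat(s['orientation']).as_matrix()
    d=p[:2]-C;a=np.degrees(np.arctan2(d[1],d[0])-Y)%360
    print('t %.2f ang %.1f r %.1f tipz %.1f F %s w %.1f yaw %.1f tilt %.2f j6 %.2f'%(s['clock'],a,1e3*np.hypot(*d),1e3*(p[2]-.017),np.round(s['wrist_force'],1),1e3*s['width'],np.degrees(np.arctan2(M[1,0],M[0,0])),np.degrees(np.arccos(-M[2,2])),s['qpos'][5]))
    return p,M
def plan(angs,r=.093):
    p,M=st()
    for a in angs:
        q=np.array([*G(*C,Y,r,a,0)[0][:2],p[2]])
        d=M.T@(q-p)*100;print(a,np.round(d,2));p=q
if __name__=='__main__':
    plan([float(x) for x in sys.argv[1:]])
E
python3 -m inch '[[0,4,-3,0,0],[0,4,-3,0,0],[0,4,-3,0,0],[0,4,-3,0,0],[0,4,-3,0,0]]' 20; python3 st.py 105
```

```text
clock: 0.6
ee_pos: [0.3108, -0.2894, 0.2061]
orientation: [0.987, 0.162, -0.0, -0.001]
wrist_force: [1.7, 0.3, -0.4]
width: 0.0122
t 0.60 ang 218.0 r 328.5 tipz 189.1 F [ 1.7  0.3 -0.4] w 12.2 yaw 18.6 tilt 0.12 j6 1.89
105.0 [ 29.54 -23.06   0.03]
```

```bash
python3 -m inch '[[0,4,-3.1,0,0],[0,4,-3.1,0,0],[0,4,-3.1,0,0],[0,4,-3.1,0,0],[0,4,-3.1,0,0]]'; python3 st.py 105
```

```text
clock: 1.1
ee_pos: [0.4471, -0.0795, 0.2062]
orientation: [0.987, 0.161, -0.0, -0.001]
wrist_force: [0.1, -0.2, 0.5]
width: -0.0001
t 1.10 ang 183.4 r 103.6 tipz 189.2 F [ 0.1 -0.2  0.5] w -0.1 yaw 18.5 tilt 0.10 j6 2.48
105.0 [ 9.91 -7.54  0.01]
```

```bash
python3 -m inch '[[0,4,-3,0,0],[0,4,-3,0,0],[0,2,-1.5,0,0],[0,0,0,0,0]]'; python3 st.py 105
```

```text
clock: 1.5
ee_pos: [0.5194, 0.0302, 0.2051]
orientation: [0.986, 0.164, -0.0, -0.001]
wrist_force: [0.2, -0.2, 0.7]
width: 0.0003
t 1.50 ang 102.4 r 98.6 tipz 188.1 F [ 0.2 -0.2  0.7] w 0.3 yaw 18.9 tilt 0.16 j6 2.73
105.0 [-0.44  0.56 -0.  ]
```

```bash
python3 -m inch '[[0,-0.4,0.6,2,0],[0,0,0,2,0],[0,0,0,1.5,0],[0,0,0,0,0]]'; python3 st.py 105
python3 - <<'E'
from h import *
for n in('side','top'):cv2.imwrite(f'pics/{n}1.png',bot.grab_frame(n)[100:300,240:480].repeat(3,0).repeat(3,1))
E
```

```text
clock: 1.9
ee_pos: [0.5163, 0.0231, 0.1476]
orientation: [0.986, 0.165, -0.001, -0.001]
wrist_force: [-0.8, 0.1, 0.0]
width: -0.0001
t 1.90 ang 105.5 r 92.9 tipz 130.6 F [-0.8  0.1  0. ] w -0.1 yaw 19.0 tilt 0.21 j6 2.71
105.0 [ 0.09 -0.01 -0.  ]
```

View pics/side1.png

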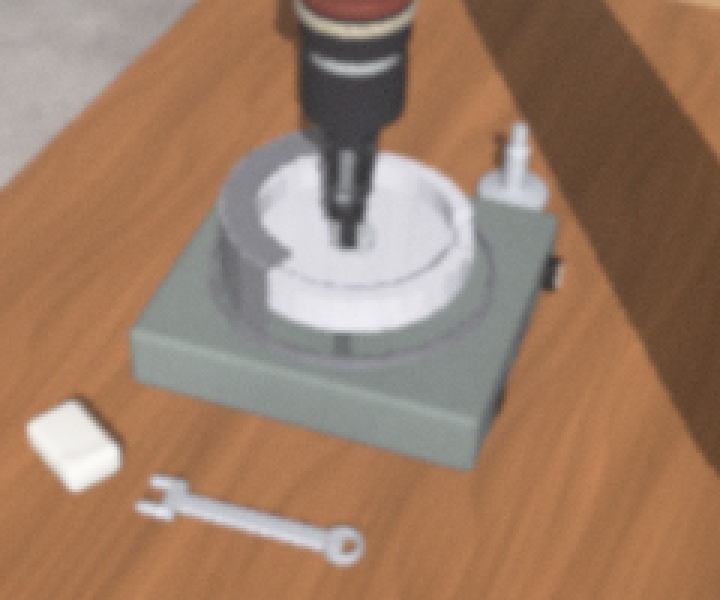

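View pics/top1.png

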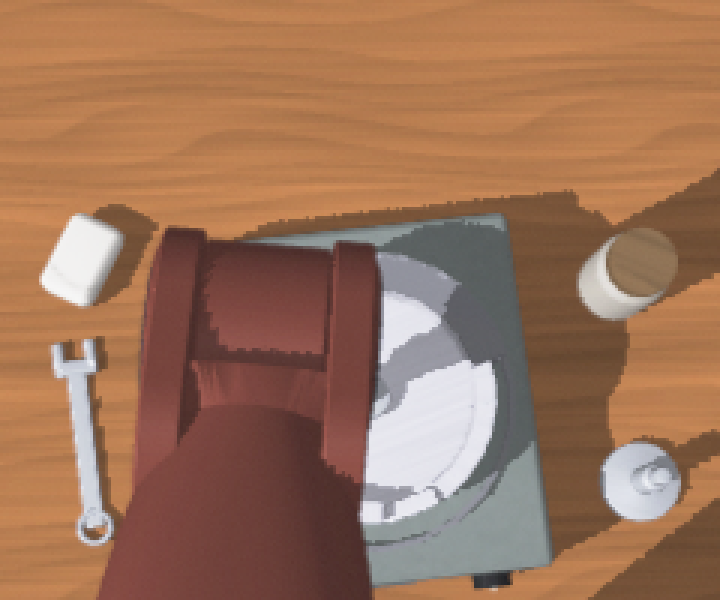

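Run:
```python
from h import *
s=bot.observe();p=s['ee_pos'];M=R.from_quat(s['orientation']).as_matrix()
im=bot.grab_frame('side')
for z in(0,.017):
    print(z,proj('side',p+M@[0,0,z]))
cr=cv2.resize(im[140:220,310:410],None,fx=7,fy=7,interpolation=cv2.INTER_CUBIC)
for z in(0,.017):
    u=(proj('side',p+M@[0,0,z])[0]-[310,140]+.43)*7
    cv2.circle(cr,tuple(int(v) for v in u),4,(0,0,255),1)
cv2.imwrite('pics/s2.png',cr)
```

```text
0 [[355.948486   187.68276189]]
0.017 [[355.76704153 193.23045904]]
```

View pics/s2.png

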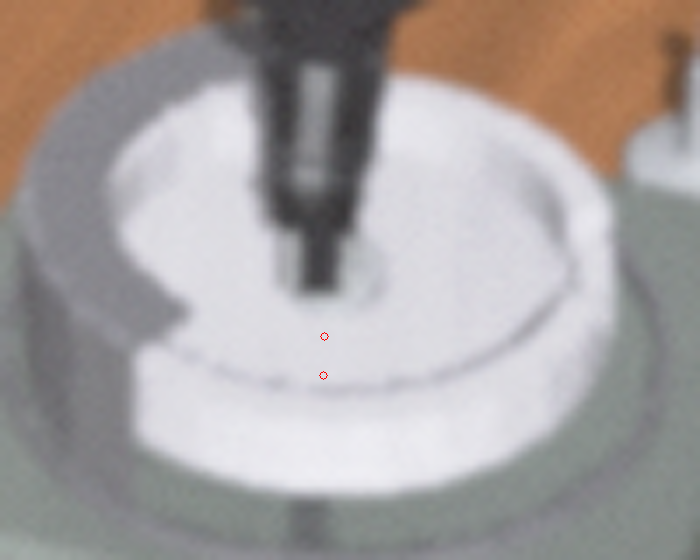

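Run:
```python
from h import *
ims=np.mean([bot.grab_frame('side').astype(float) for _ in range(6)],0)
g=ims[140:220,310:410].mean(2)
g=np.clip((g-170)/(245-170)*255,0,255).astype(np.uint8)
cv2.imwrite('pics/s3.png',cv2.resize(g,None,fx=7,fy=7,interpolation=cv2.INTER_CUBIC))
```

```text
(no output)
```

View pics/s3.png

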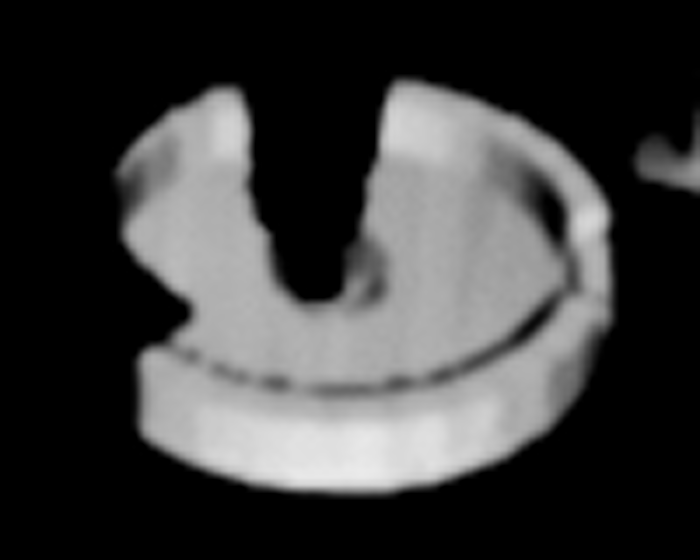

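Run:
```python
from h import *
s=bot.observe();p=s['ee_pos'];M=R.from_quat(s['orientation']).as_matrix();print(p,s['clock'],s['dq'].round(3))
im=bot.grab_frame('side')
o=np.array([290,0])
cr=cv2.resize(im[0:220,290:440],None,fx=2.7*1.0,fy=2.7,interpolation=cv2.INTER_CUBIC)
for z in np.arange(-.25,.02,.05).tolist()+[.017,0,-.056]:
    u=(proj('side',p+M@[0,0,z])[0]-o+.3)*2.7
    cv2.circle(cr,tuple(int(v) for v in u),3,(0,0,255),1)
cv2.imwrite('pics/s4.png',cr)
```

```text
[0.51851493 0.02345112 0.14993233] 2.35 [ 0.001  0.005 -0.003 -0.002 -0.001  0.001]
```

View pics/s4.png

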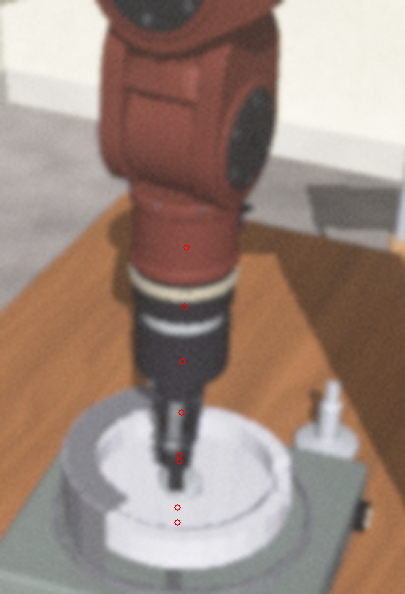

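Run:
```python
from h import *
for i in range(4):
    s=bot.observe();print(s['clock'],(s['ee_pos']*1e3).round(1),s['qpos'].round(4),s['wrist_force'].round(1))
    f=bot.grab_frame('top')
cv2.imwrite('pics/t2.png',f)
# hypothesis: side ray through tip pixel
for z in (.1,.12,.13,.15,.163):print(z,unproj('side',[[355.5,182.5]],z).round(4))
for z in(.2,.3,.4,.45):print(z,proj('top',[[.518,.0234,z],[.503,-.01,z]]).round(0).tolist())
```

```text
2.4 [518.4  23.5 149.8] [-9.6900e-02  3.1960e-01 -2.7430e-01  9.7560e-01  1.8000e-03  2.7117e+00] [0.2 0.1 1. ]
2.45 [518.4  23.5 149.7] [-9.6900e-02  3.1970e-01 -2.7450e-01  9.7550e-01  1.8000e-03  2.7117e+00] [0.4 0.6 0.7]
2.5 [518.3  23.5 149.6] [-9.6900e-02  3.1980e-01 -2.7460e-01  9.7550e-01  1.8000e-03  2.7117e+00] [ 0.   0.8 -0. ]
2.55 [518.3  23.5 149.5] [-9.6900e-02  3.1990e-01 -2.7470e-01  9.7550e-01  1.9000e-03  2.7117e+00] [-0.2  0.5 -0.1]
0.1 [[ 0.5503 -0.0488  0.1   ]]
0.12 [[ 0.5407 -0.0265  0.12  ]]
0.13 [[ 0.5359 -0.0154  0.13  ]]
0.15 [[0.5263 0.0069 0.15  ]]
0.163 [[0.52   0.0213 0.163 ]]
0.2 [[327.0, 242.0], [342.0, 248.0]]
0.3 [[327.0, 237.0], [343.0, 244.0]]
0.4 [[327.0, 231.0], [345.0, 239.0]]
0.45 [[327.0, 228.0], [346.0, 236.0]]
```

View pics/t2.png

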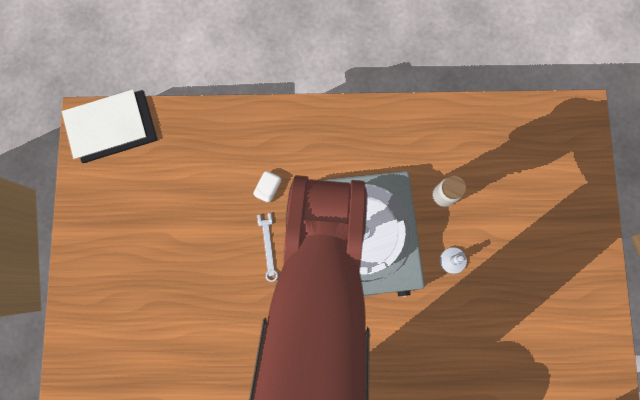

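```bash
python3 -m inch '[[0,-0.1,0,0.6,0],[0,0,0,0.2,0],[0,0,0,0.2,0]]'; python3 st.py 105
```

```text
clock: 2.9
ee_pos: [0.5173, 0.0232, 0.1388]
orientation: [0.986, 0.166, 0.001, -0.001]
wrist_force: [-0.8, 0.7, 0.1]
width: -0.0
t 2.90 ang 104.9 r 92.7 tipz 121.8 F [-0.8  0.7  0.1] w -0.0 yaw 19.1 tilt 0.12 j6 2.71
105.0 [-0.01 -0.03  0.  ]
```

```bash
python3 -m inch '[[0,0,0,0.1,0],[0,0,0,0.1,0]]'; python3 st.py 105; python3 -m inch '[[0,0,0,0.1,0],[0,0,0,0,0]]';python3 st.py
```

```text
clock: 3.1
ee_pos: [0.517, 0.0232, 0.1362]
orientation: [0.986, 0.166, 0.0, -0.001]
wrist_force: [-0.8, -0.5, -0.1]
width: -0.0001
t 3.10 ang 105.1 r 92.8 tipz 119.2 F [-0.8 -0.5 -0.1] w -0.1 yaw 19.1 tilt 0.10 j6 2.71
105.0 [ 0.02 -0.02  0.  ]
clock: 3.3
ee_pos: [0.5169, 0.0233, 0.135]
orientation: [0.986, 0.166, 0.0, -0.001]
wrist_force: [-0.1, -1.1, 0.3]
width: -0.0001
t 3.30 ang 105.1 r 92.9 tipz 118.0 F [-0.1 -1.1  0.3] w -0.1 yaw 19.1 tilt 0.11 j6 2.71
```

```bash
python3 -m inch '[[0,0,0,0.2,0],[0,0,0,0.1,0],[0,0,0,0,0]]'; python3 st.py;  python3 - <<'E'
from h import *
im=np.mean([bot.grab_frame('side').astype(float) for _ in range(3)],0)
cr=cv2.resize(im[140:220,310:410].astype(np.uint8),None,fx=7,fy=7,interpolation=cv2.INTER_CUBIC)
cv2.imwrite('pics/s5.png',cr)
E
```

```text
clock: 3.6
ee_pos: [0.5171, 0.0232, 0.1318]
orientation: [0.986, 0.166, 0.0, -0.001]
wrist_force: [-1.5, 0.3, -0.4]
width: -0.0002
t 3.60 ang 105.0 r 92.8 tipz 114.8 F [-1.5  0.3 -0.4] w -0.2 yaw 19.1 tilt 0.11 j6 2.71
```

View pics/s5.png

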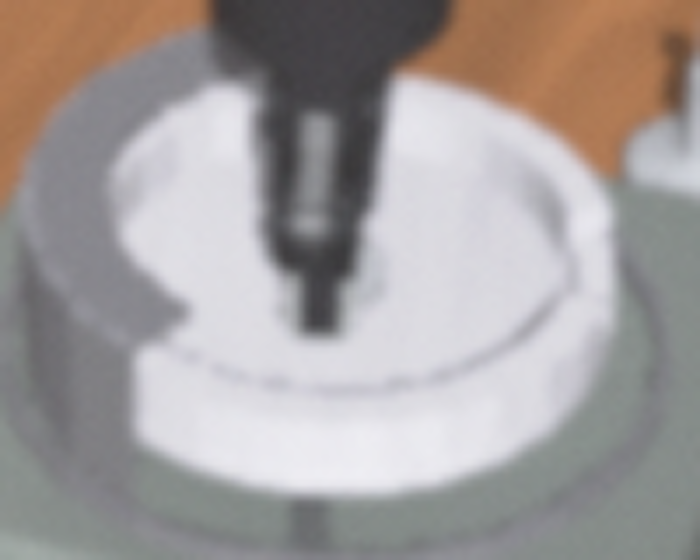

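```bash
for i in 1 2; do :; done; python3 -m inch '[[0,0,0,0.3,0],[0,0,0,0.3,0],[0,0,0,0.3,0]]'; python3 st.py
python3 - <<'E'
from h import *
im=np.mean([bot.grab_frame('side').astype(float) for _ in range(3)],0)
cr=cv2.resize(im[140:220,310:410].astype(np.uint8),None,fx=7,fy=7,interpolation=cv2.INTER_CUBIC)
cv2.imwrite('pics/s6.png',cr)
E
```

```text
clock: 4.05
ee_pos: [0.5175, 0.0232, 0.1227]
orientation: [0.986, 0.166, 0.001, -0.001]
wrist_force: [-0.9, 0.5, -0.3]
width: 0.0001
t 4.05 ang 104.8 r 92.6 tipz 105.7 F [-0.9  0.5 -0.3] w 0.1 yaw 19.1 tilt 0.13 j6 2.71
```

View pics/s6.png

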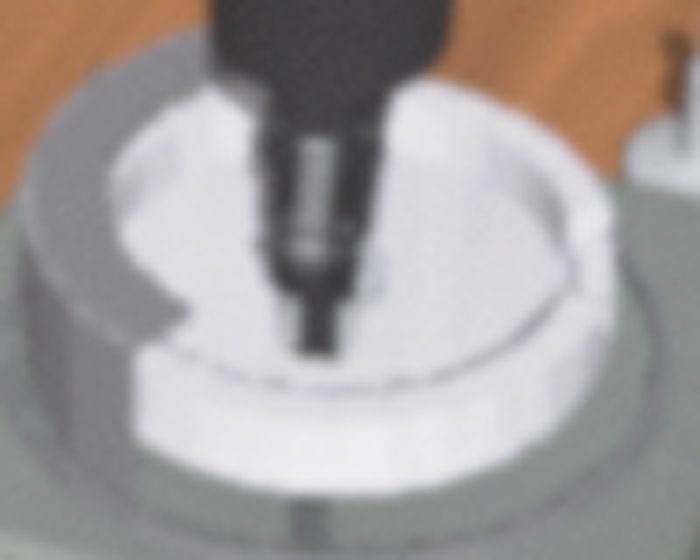

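```bash
python3 -m inch '[[0,0,0,0.3,0],[0,0,0,0.3,0],[0,0,0,0.1,0]]'; python3 st.py
python3 - <<'E'
from h import *
im=np.mean([bot.grab_frame('side').astype(float) for _ in range(3)],0)
cr=cv2.resize(im[140:220,310:410].astype(np.uint8),None,fx=7,fy=7,interpolation=cv2.INTER_CUBIC)
cv2.imwrite('pics/s7.png',cr)
E
```

```text
clock: 4.5
ee_pos: [0.5175, 0.0232, 0.1154]
orientation: [0.986, 0.166, 0.001, -0.001]
wrist_force: [0.5, 0.4, 0.2]
width: 0.0
t 4.50 ang 104.8 r 92.6 tipz 98.4 F [0.5 0.4 0.2] w 0.0 yaw 19.1 tilt 0.12 j6 2.71
```

View pics/s7.png

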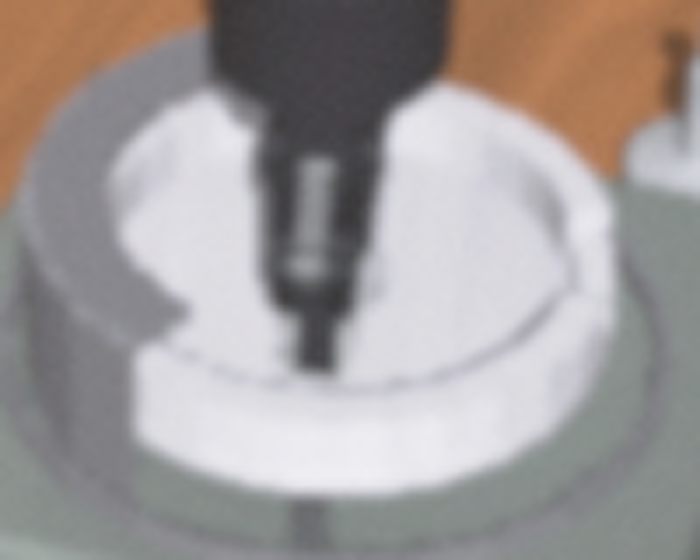

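```bash
python3 -m inch '[[0,0,0,0.3,0],[0,0,0,0.1,0]]'; python3 st.py
python3 - <<'E'
from h import *
im=np.mean([bot.grab_frame('side').astype(float) for _ in range(3)],0)
cr=cv2.resize(im[140:220,310:410].astype(np.uint8),None,fx=7,fy=7,interpolation=cv2.INTER_CUBIC)
cv2.imwrite('pics/s8.png',cr)
E
```

```text
clock: 4.85
ee_pos: [0.5178, 0.0232, 0.1116]
orientation: [0.986, 0.166, 0.001, -0.001]
wrist_force: [-0.8, 0.5, -0.3]
width: -0.0003
t 4.85 ang 104.6 r 92.5 tipz 94.6 F [-0.8  0.5 -0.3] w -0.3 yaw 19.1 tilt 0.15 j6 2.71
```

View pics/s8.png

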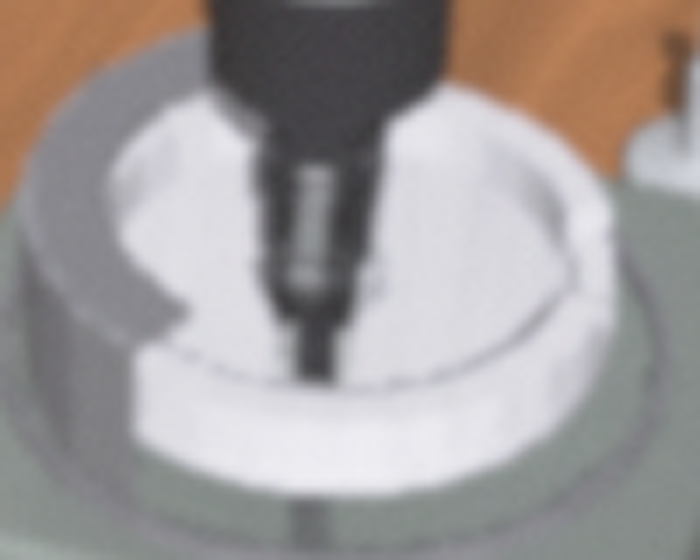

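```bash
python3 -m inch '[[0,0,0,0.2,0],[0,0,0,0.1,0]]'; python3 st.py
python3 - <<'E'
from h import *
im=np.mean([bot.grab_frame('side').astype(float) for _ in range(3)],0)
cr=cv2.resize(im[170:210,330:380].astype(np.uint8),None,fx=14,fy=14,interpolation=cv2.INTER_CUBIC)
cv2.imwrite('pics/s9.png',cr)
E
python3 st.py
```

```text
clock: 5.2
ee_pos: [0.5181, 0.0232, 0.1088]
orientation: [0.986, 0.166, 0.001, -0.001]
wrist_force: [0.0, 0.2, -0.6]
width: -0.0005
t 5.20 ang 104.5 r 92.4 tipz 91.8 F [ 0.   0.2 -0.6] w -0.5 yaw 19.1 tilt 0.17 j6 2.71
t 5.35 ang 104.5 r 92.4 tipz 91.9 F [ 0.  -0.4  0.8] w -0.0 yaw 19.1 tilt 0.17 j6 2.71
```

View pics/s9.png

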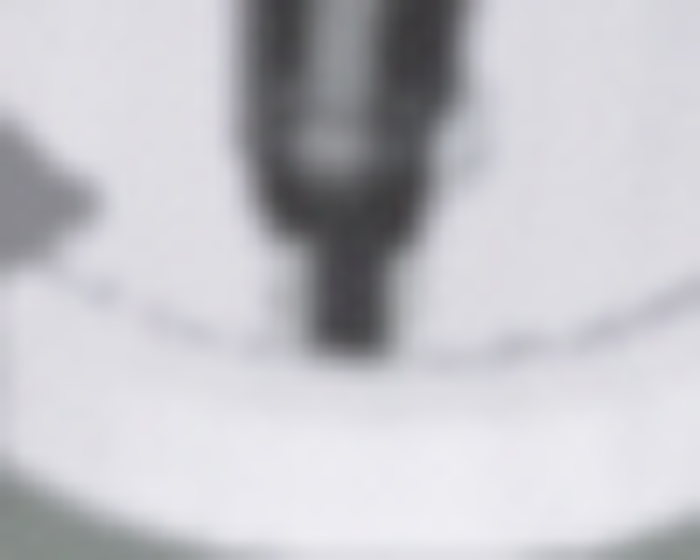

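```bash
python3 -m inch '[[0,0,0,0.2,0],[0,0,0,0.1,0]]'; python3 st.py
python3 - <<'E'
from h import *
im=np.mean([bot.grab_frame('side').astype(float) for _ in range(3)],0)
cr=cv2.resize(im[170:210,330:380].astype(np.uint8),None,fx=14,fy=14,interpolation=cv2.INTER_CUBIC)
cv2.imwrite('pics/s10.png',cr)
E
python3 st.py
```

```text
clock: 5.55
ee_pos: [0.5182, 0.0232, 0.1059]
orientation: [0.986, 0.166, 0.002, -0.001]
wrist_force: [-0.4, 0.9, 0.7]
width: 0.0
t 5.55 ang 104.4 r 92.3 tipz 88.9 F [-0.4  0.9  0.7] w 0.0 yaw 19.1 tilt 0.18 j6 2.71
t 5.70 ang 104.4 r 92.4 tipz 89.0 F [-0.5 -0.6  0.5] w 0.1 yaw 19.1 tilt 0.18 j6 2.71
```

View pics/s10.png

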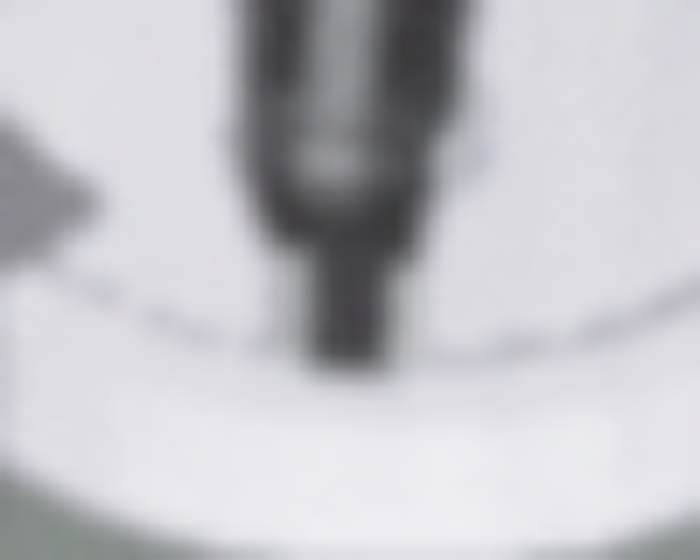

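```bash
python3 -m inch '[[0,-0.1,0,0.15,0],[0,0,0,0.1,0]]'; python3 st.py;python3 -m inch '[[0,0,0,0.1,0],[0,0,0,0.1,0]]'; python3 st.py
```

```text
clock: 5.9
ee_pos: [0.5173, 0.0228, 0.1035]
orientation: [0.986, 0.166, 0.002, -0.0]
wrist_force: [-0.2, 0.5, 0.0]
width: -0.0003
t 5.90 ang 105.0 r 92.3 tipz 86.5 F [-0.2  0.5  0. ] w -0.3 yaw 19.1 tilt 0.20 j6 2.71
clock: 6.1
ee_pos: [0.5173, 0.0228, 0.1013]
orientation: [0.986, 0.166, 0.002, -0.001]
wrist_force: [-0.5, 0.2, -0.2]
width: -0.0
t 6.10 ang 105.0 r 92.3 tipz 84.3 F [-0.5  0.2 -0.2] w -0.0 yaw 19.1 tilt 0.20 j6 2.71
```

```bash
python3 -m inch '[[0,0,0,0.1,0],[0,0,0,0.1,0]]'; python3 st.py;python3 -m inch '[[0,0,0,0.1,0]]'; python3 st.py;python3 - <<'E'
from h import *
im=np.mean([bot.grab_frame('side').astype(float) for _ in range(3)],0)
cr=cv2.resize(im[170:210,330:380].astype(np.uint8),None,fx=14,fy=14,interpolation=cv2.INTER_CUBIC)
cv2.imwrite('pics/s11.png',cr)
E
python3 st.py
```

```text
clock: 6.3
ee_pos: [0.5174, 0.0228, 0.0991]
orientation: [0.986, 0.166, 0.002, -0.0]
wrist_force: [0.0, -0.3, 0.4]
width: 0.0001
t 6.30 ang 105.0 r 92.3 tipz 82.1 F [ 0.  -0.3  0.4] w 0.1 yaw 19.1 tilt 0.20 j6 2.71
clock: 6.4
ee_pos: [0.5174, 0.0228, 0.098]
orientation: [0.986, 0.166, 0.002, -0.0]
wrist_force: [-0.0, -0.4, 0.5]
width: 0.0
t 6.40 ang 105.0 r 92.3 tipz 81.0 F [-0.  -0.4  0.5] w 0.0 yaw 19.1 tilt 0.20 j6 2.71
t 6.55 ang 105.0 r 92.3 tipz 81.0 F [-0.7 -0.9 -0.6] w 0.1 yaw 19.1 tilt 0.19 j6 2.71
```

View pics/s11.png

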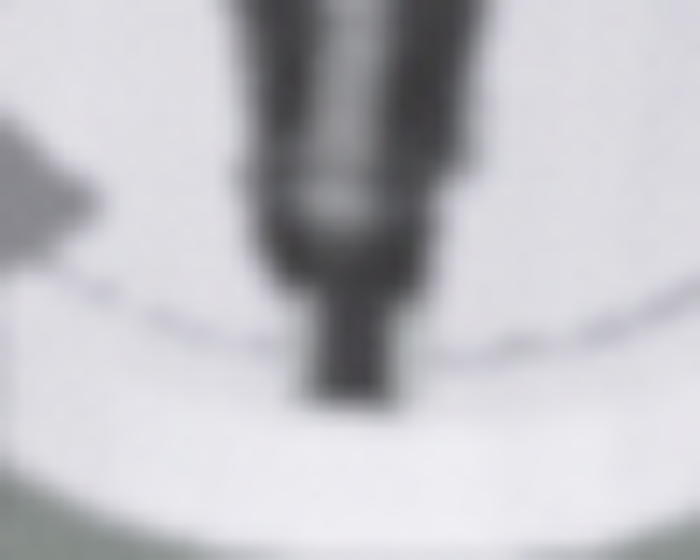

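```bash
python3 - <<'E'
from st import *
for r in(.085,.093,.1,.1075):print(r,((proj('side',G(*C,Y,r,105,.12))-[330,170]+.46)*14).round(0))
E
python3 -m inch '[[0,0,0,0.1,0]]'; python3 st.py;python3 -m inch '[[0,0,0,0.1,0]]'; python3 st.py
```

```text
0.085 [[371. 359.]]
0.093 [[368. 390.]]
0.1 [[365. 417.]]
0.1075 [[362. 447.]]
clock: 6.65
ee_pos: [0.5174, 0.0229, 0.0972]
orientation: [0.986, 0.166, 0.002, -0.001]
wrist_force: [-0.5, -0.7, 1.2]
width: -0.0
t 6.65 ang 104.9 r 92.3 tipz 80.2 F [-0.5 -0.7  1.2] w -0.0 yaw 19.1 tilt 0.21 j6 2.71
clock: 6.75
ee_pos: [0.5175, 0.0229, 0.0963]
orientation: [0.986, 0.166, 0.002, -0.001]
wrist_force: [-2.1, 1.6, 2.8]
width: -0.0003
t 6.75 ang 104.9 r 92.3 tipz 79.3 F [-2.1  1.6  2.8] w -0.3 yaw 19.1 tilt 0.22 j6 2.71
```

Contact: the fingertips met the rim top at a reported TCP z of about 0.0975, and Fz rose to 2.8 N. In the side view the tip is at about (355,199), on the rim above the pointer (column 354). The tool reading is therefore about 40 mm lower than the nominal fingertip offset, so I'll rely on touch. Next I'll slide along the rim at this height.

```bash
cat > pl.py <<'E'
from st import *
a0=float(sys.argv[1]);stp=float(sys.argv[2]);zt=float(sys.argv[3]);n=int(sys.argv[4]) if len(sys.argv)>4 else 5
p,M=st()
p=p.copy()
for i in range(n):
    a=a0+stp*i
    q=np.array([*G(*C,Y,.093,a,0)[0][:2],zt]);d=M.T@(q-p)*100;print(a,np.round(d,2));p=q
E
python3 pl.py 106 2 .0960
```

```text
t 6.75 ang 104.9 r 92.3 tipz 79.3 F [-2.1  1.6  2.8] w -0.3 yaw 19.1 tilt 0.22 j6 2.71
106.0 [-0.19 -0.06  0.03]
108.0 [-0.32  0.02 -0.  ]
110.0 [-0.32  0.03 -0.  ]
112.0 [-0.32  0.04 -0.  ]
114.0 [-0.32  0.05 -0.  ]
```

```bash
python3 -m inch '[[0,-0.19,-0.06,0.03,0],[0,-0.32,0.02,0,0],[0,-0.32,0.03,0,0],[0,-0.32,0.04,0,0],[0,-0.32,0.05,0,0]]'; python3 pl.py 114 2 .0960
```

```text
clock: 7.25
ee_pos: [0.5052, 0.0172, 0.0969]
orientation: [0.986, 0.166, 0.004, -0.0]
wrist_force: [1.5, 2.2, 1.8]
width: -0.0
t 7.25 ang 113.3 r 92.2 tipz 79.9 F [1.5 2.2 1.8] w -0.0 yaw 19.1 tilt 0.47 j6 2.70
114.0 [-0.12 -0.06  0.09]
116.0 [-0.32  0.06 -0.  ]
118.0 [-0.32  0.07 -0.  ]
120.0 [-0.31  0.09 -0.  ]
122.0 [-0.31  0.1  -0.  ]
```

```bash
python3 -m inch '[[0,-0.15,-0.06,0.1,0],[0,-0.35,0.06,0.03,0],[0,-0.35,0.07,0.03,0],[0,-0.33,0.09,0.03,0],[0,-0.33,0.1,0.03,0]]'; python3 pl.py 123.5 2.5 .0960
```

```text
clock: 7.75
ee_pos: [0.4921, 0.0094, 0.0953]
orientation: [0.986, 0.166, 0.006, -0.0]
wrist_force: [1.9, 1.9, 5.1]
width: -0.0001
t 7.75 ang 122.7 r 92.9 tipz 78.3 F [1.9 1.9 5.1] w -0.1 yaw 19.1 tilt 0.67 j6 2.68
123.5 [-0.12  0.03 -0.07]
126.0 [-0.38  0.15 -0.  ]
128.5 [-0.37  0.16 -0.  ]
131.0 [-0.36  0.18 -0.  ]
133.5 [-0.36  0.19 -0.  ]
```

```bash
python3 -m inch '[[0,-0.15,0.03,-0.04,0],[0,-0.38,0.15,0.01,0],[0,-0.38,0.16,0.01,0],[0,-0.38,0.18,0.02,0],[0,-0.38,0.19,0.02,0]]'; python3 pl.py 135 2.5 .0958
```

```text
clock: 8.25
ee_pos: [0.4775, -0.0034, 0.095]
orientation: [0.986, 0.166, 0.006, -0.001]
wrist_force: [2.6, 3.5, 5.2]
width: -0.0001
t 8.25 ang 134.7 r 93.9 tipz 78.0 F [2.6 3.5 5.2] w -0.1 yaw 19.1 tilt 0.69 j6 2.64
135.0 [ 0.    0.1  -0.08]
137.5 [-0.34  0.22 -0.  ]
140.0 [-0.33  0.23 -0.  ]
142.5 [-0.32  0.25 -0.  ]
145.0 [-0.31  0.26 -0.  ]
```

```bash
python3 -m inch '[[0,-0.1,0.15,-0.05,0],[0,-0.33,0.23,0,0],[0,-0.32,0.24,0.01,0],[0,-0.32,0.25,0.01,0],[0,-0.31,0.27,0.01,0]]'; python3 pl.py 147.5 2.5 .0956
```

```text
clock: 8.75
ee_pos: [0.4665, -0.0196, 0.0948]
orientation: [0.986, 0.166, 0.006, -0.001]
wrist_force: [1.9, 2.8, 5.1]
width: 0.0001
t 8.75 ang 146.6 r 93.9 tipz 77.8 F [1.9 2.8 5.1] w 0.1 yaw 19.2 tilt 0.65 j6 2.60
147.5 [-0.04  0.17 -0.08]
150.0 [-0.29  0.29 -0.  ]
152.5 [-0.27  0.3  -0.  ]
155.0 [-0.26  0.31 -0.  ]
157.5 [-0.25  0.32 -0.  ]
```

```bash
python3 -m inch '[[0,-0.06,0.18,-0.08,0],[0,-0.28,0.29,-0.01,0],[0,-0.27,0.3,0,0],[0,-0.26,0.31,0,0],[0,-0.25,0.32,0.01,0]]'; python3 pl.py 159 2 .0956
```

```text
clock: 9.25
ee_pos: [0.4588, -0.0377, 0.0951]
orientation: [0.986, 0.166, 0.005, -0.002]
wrist_force: [0.5, 3.4, 4.0]
width: 0.0003
t 9.25 ang 158.6 r 94.4 tipz 78.1 F [0.5 3.4 4. ] w 0.3 yaw 19.2 tilt 0.56 j6 2.56
159.0 [ 0.08  0.13 -0.05]
161.0 [-0.18  0.27 -0.  ]
163.0 [-0.17  0.28 -0.  ]
165.0 [-0.16  0.28 -0.  ]
167.0 [-0.15  0.29 -0.  ]
```

```bash
python3 -m inch '[[0,-0.02,0.2,-0.03,0],[0,-0.17,0.27,0,0],[0,-0.17,0.28,0,0],[0,-0.16,0.28,0,0],[0,-0.15,0.29,0,0]]'; python3 pl.py 169 2 .0953
```

```text
clock: 9.75
ee_pos: [0.4558, -0.0536, 0.0951]
orientation: [0.986, 0.166, 0.004, -0.002]
wrist_force: [-0.3, 3.0, 4.3]
width: 0.0003
t 9.75 ang 168.4 r 94.2 tipz 78.1 F [-0.3  3.   4.3] w 0.3 yaw 19.2 tilt 0.51 j6 2.53
169.0 [ 0.07  0.13 -0.02]
171.0 [-0.13  0.3  -0.  ]
173.0 [-0.12  0.3  -0.  ]
175.0 [-0.11  0.31 -0.  ]
177.0 [-0.1   0.31 -0.  ]
```

```bash
python3 -m inch '[[0,0,0.2,0,0],[0,-0.11,0.3,0,0],[0,-0.11,0.3,0,0]]'; python3 st.py;  python3 -m inch '[[0,-0.09,0.3,0,0],[0,-0.09,0.3,0,0]]'; python3 pl.py 178 2 .0953
```

```text
clock: 10.05
ee_pos: [0.4556, -0.0625, 0.0949]
orientation: [0.986, 0.166, 0.003, -0.002]
wrist_force: [-0.2, 3.6, 5.4]
width: 0.0001
t 10.05 ang 173.9 r 93.9 tipz 77.9 F [-0.2  3.6  5.4] w 0.1 yaw 19.2 tilt 0.47 j6 2.51
clock: 10.25
ee_pos: [0.4555, -0.0692, 0.0948]
orientation: [0.986, 0.166, 0.003, -0.003]
wrist_force: [1.1, 3.0, 5.1]
width: -0.0002
t 10.25 ang 177.9 r 94.2 tipz 77.8 F [1.1 3.  5.1] w -0.2 yaw 19.2 tilt 0.46 j6 2.49
178.0 [ 0.11  0.04 -0.05]
180.0 [-0.08  0.31 -0.  ]
182.0 [-0.07  0.32 -0.  ]
184.0 [-0.06  0.32 -0.  ]
186.0 [-0.05  0.32 -0.  ]
```

```bash
python3 -m inch '[[0,0,0.3,-0.05,0],[0,-0.05,0.3,-0.01,0]]'; python3 st.py;  python3 -m inch '[[0,-0.04,0.3,0,0],[0,-0.03,0.3,0,0]]'; python3 pl.py 187 2 .0955
```

```text
clock: 10.45
ee_pos: [0.4563, -0.0754, 0.0952]
orientation: [0.986, 0.166, 0.002, -0.003]
wrist_force: [-0.5, 3.1, 4.8]
width: 0.0003
t 10.45 ang 181.8 r 93.9 tipz 78.2 F [-0.5  3.1  4.8] w 0.3 yaw 19.2 tilt 0.43 j6 2.48
clock: 10.65
ee_pos: [0.4573, -0.0818, 0.0949]
orientation: [0.986, 0.166, 0.002, -0.003]
wrist_force: [1.2, 0.1, 0.1]
width: -0.0001
t 10.65 ang 185.7 r 94.0 tipz 77.9 F [1.2 0.1 0.1] w -0.1 yaw 19.2 tilt 0.40 j6 2.47
187.0 [ 0.07  0.22 -0.06]
189.0 [-0.03  0.32 -0.  ]
191.0 [-0.02  0.32 -0.  ]
193.0 [-0.01  0.32 -0.  ]
195.0 [ 0.    0.32 -0.  ]
```

The notch is found: Fz fell to 0 at about 185°, which is one half-tip past the predicted edge at 179.6°. Next I'll centre on it and check in the picture.

```bash
python3 -m inch '[[0,0.05,0.25,0,0],[0,-0.03,0.32,0,0],[0,-0.02,0.32,0,0]]'; python3 pl.py 195 2 .095 1
python3 - <<'E'
from h import *
im=np.mean([bot.grab_frame('side').astype(float) for _ in range(3)],0)
cr=cv2.resize(im[150:210,350:420].astype(np.uint8),None,fx=10,fy=10,interpolation=cv2.INTER_CUBIC)
cv2.imwrite('pics/n1.png',cr)
E
```

```text
clock: 10.95
ee_pos: [0.4599, -0.0919, 0.0942]
orientation: [0.986, 0.166, 0.001, -0.002]
wrist_force: [-0.1, 0.3, 0.3]
width: 0.0001
t 10.95 ang 192.1 r 93.9 tipz 77.2 F [-0.1  0.3  0.3] w 0.1 yaw 19.1 tilt 0.27 j6 2.45
195.0 [ 0.09  0.47 -0.08]
```

View pics/n1.png

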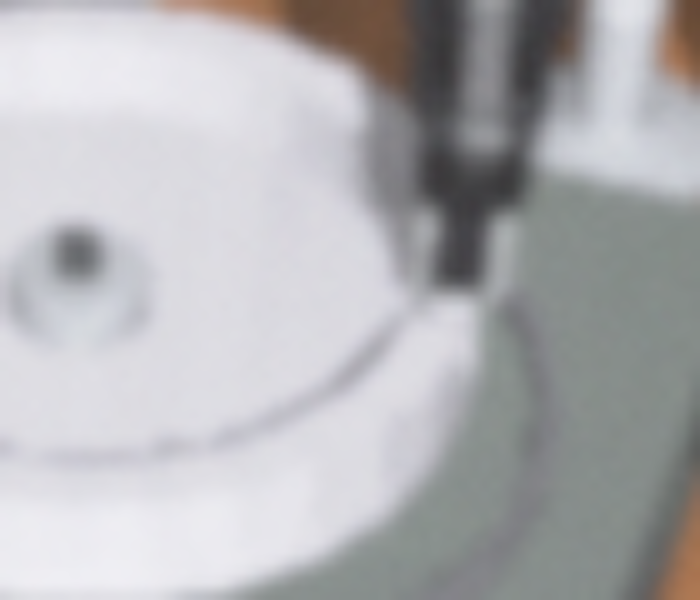

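```bash
python3 -m inch '[[0,0.06,0.3,0,0],[0,0.04,0.17,0.1,0],[0,0,0,0.2,0],[0,0,0,0.1,0]]'; python3 pl.py 195 2 .088 1
```

```text
clock: 11.5
ee_pos: [0.4627, -0.0961, 0.09]
orientation: [0.986, 0.166, 0.001, -0.002]
wrist_force: [-0.4, 0.4, -1.6]
width: 0.0004
t 11.50 ang 195.1 r 92.7 tipz 73.0 F [-0.4  0.4 -1.6] w 0.4 yaw 19.1 tilt 0.28 j6 2.44
195.0 [-0.03 -0.01  0.2 ]
```

```bash
python3 -m inch '[[0,0,0,0.1,0],[0,0,0,0.1,0]]'; python3 st.py; python3 -m inch '[[0,0,0,0.1,0],[0,0,0,0.1,0]]'; python3 st.py
```

```text
clock: 11.7
ee_pos: [0.4625, -0.096, 0.0877]
orientation: [0.986, 0.166, 0.001, -0.002]
wrist_force: [0.5, 0.2, -0.5]
width: 0.0002
t 11.70 ang 195.0 r 92.8 tipz 70.7 F [ 0.5  0.2 -0.5] w 0.2 yaw 19.1 tilt 0.28 j6 2.44
clock: 11.9
ee_pos: [0.4625, -0.096, 0.0858]
orientation: [0.986, 0.166, 0.001, -0.002]
wrist_force: [-0.6, -0.4, 3.1]
width: -0.0002
t 11.90 ang 195.0 r 92.8 tipz 68.8 F [-0.6 -0.4  3.1] w -0.2 yaw 19.1 tilt 0.27 j6 2.44
```

```bash
python3 -m inch '[[0,0,0,0.1,0],[0,0,0,0.1,0]]'; python3 st.py
```

```text
clock: 12.1
ee_pos: [0.4625, -0.096, 0.0838]
orientation: [0.986, 0.166, 0.001, -0.002]
wrist_force: [-0.8, -0.2, 3.5]
width: -0.0
t 12.10 ang 195.0 r 92.8 tipz 66.8 F [-0.8 -0.2  3.5] w -0.0 yaw 19.1 tilt 0.26 j6 2.44
```

```bash
python3 -m inch '[[0,0,0,0.1,0],[0,0,0,0.1,0],[0,0,0,0.1,0]]'; python3 st.py; python3 -m inch '[[0,0,0,0.1,0],[0,0,0,0.1,0]]'; python3 st.py
```

```text
clock: 12.4
ee_pos: [0.4625, -0.096, 0.0808]
orientation: [0.986, 0.166, 0.001, -0.002]
wrist_force: [-0.6, 0.9, 4.9]
width: 0.0002
t 12.40 ang 195.0 r 92.8 tipz 63.8 F [-0.6  0.9  4.9] w 0.2 yaw 19.1 tilt 0.25 j6 2.44
clock: 12.6
ee_pos: [0.4625, -0.0961, 0.0788]
orientation: [0.986, 0.166, 0.001, -0.002]
wrist_force: [-2.0, 0.5, 4.4]
width: 0.0005
t 12.60 ang 195.0 r 92.8 tipz 61.8 F [-2.   0.5  4.4] w 0.5 yaw 19.1 tilt 0.25 j6 2.44
```

```bash
cat > fz.py <<'E'
from h import *
a=[]
for i in range(8):
    bot.grab_frame('side');s=bot.observe();a.append([*s['wrist_force'],1e3*s['ee_pos'][2]])
a=np.array(a);print(s['clock'].__round__(2),a.mean(0).round(2),a.std(0).round(2))
E
python3 -m inch '[[0,0,0,0.1,0],[0,0,0,0.1,0]]'; python3 fz.py
```

```text
clock: 12.8
ee_pos: [0.4625, -0.0961, 0.0768]
orientation: [0.986, 0.166, 0.001, -0.002]
wrist_force: [-1.9, 0.0, 5.5]
width: -0.0
13.2 [-1.79  0.12  5.67 76.75] [0.73 0.45 0.68 0.05]
```

```bash
python3 -m inch '[[0,0,0,0.1,0],[0,0,0,0.05,0]]'; python3 fz.py;python3 -m inch '[[0,0,0,0.05,0]]'; python3 fz.py;python3 -m inch '[[0,0,0,0.05,0]]'; python3 fz.py
```

```text
clock: 13.4
ee_pos: [0.4625, -0.0961, 0.0755]
orientation: [0.986, 0.166, 0.001, -0.002]
wrist_force: [-2.7, -0.6, 6.9]
width: -0.0
13.8 [-2.2   0.45  6.73 75.52] [0.37 0.31 0.3  0.02]
clock: 13.9
ee_pos: [0.4625, -0.0961, 0.0752]
orientation: [0.986, 0.166, 0.001, -0.002]
wrist_force: [-2.4, 0.6, 8.0]
width: -0.0002
14.3 [-2.14  0.26  7.85 75.18] [0.46 0.51 0.42 0.01]
clock: 14.4
ee_pos: [0.4625, -0.0961, 0.0749]
orientation: [0.986, 0.166, 0.001, -0.002]
wrist_force: [-3.0, 0.5, 8.0]
width: -0.0001
14.8 [-2.74  0.23  7.76 74.86] [0.48 0.47 0.63 0.02]
```

```bash
python3 - <<'E'
from h import *
im=bot.grab_frame('side');cv2.imwrite('pics/end.png',im)
cr=cv2.resize(im[130:230,330:440],None,fx=6,fy=6,interpolation=cv2.INTER_CUBIC)
cv2.imwrite('pics/endz.png',cr)
E
python3 fz.py;python3 st.py
```

```text
15.25 [-2.46  0.46  7.86 74.87] [0.46 0.6  0.42 0.01]
t 15.25 ang 195.0 r 92.9 tipz 57.9 F [-1.8  0.   7.7] w 0.0 yaw 19.1 tilt 0.24 j6 2.44
```

View pics/end.png

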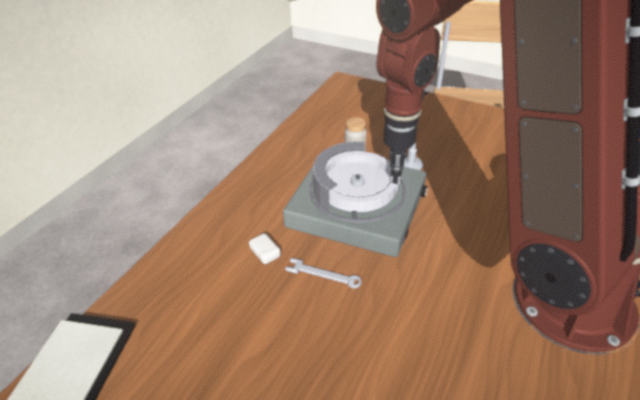

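View pics/endz.png

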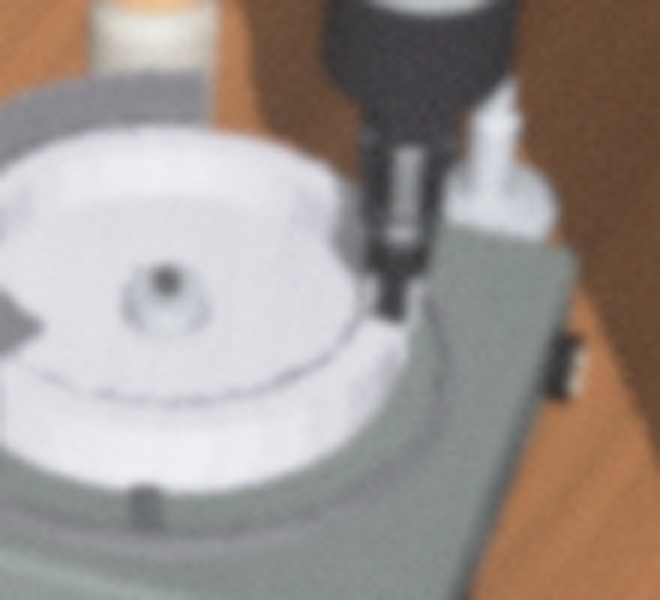

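The tip is down inside the notch at crop (390,315), its lower end hidden behind the rim end. The wrench, stone, jar and arbor stand where they were. Force holds steady at 7.8 N.

```bash
python3 -c "
from rig import bot
print(bot.hand_in())"
```

```text
the job is handed in; nothing more can be done
None
```

I found the notch at about 195°, pressed the catch fully down and handed the job in at about 15 s while still holding it. I did this with the fingers closed, touching the rim at the pointer (105°) and sliding along it towards the robot's side. Contact force during the slide was about 2–5 N. It fell to 0 at about 185°, where the tip dropped clear of the notch edge that the top picture had predicted.

**Last checks**
- **Catch:** it met the tip at about the expected depth. After roughly 10 mm of travel the stiffness rose from about 0.4 to about 1.4 N/mm in the next reading. From then on only the pan spring was giving, so the catch is on its stop. The push held steady at about 7.8 N, above the 6.5 N needed and below the pan's 9 N stop. The total travel of 11.8 mm fits 8 mm of catch plus about 4 mm of pan sink.
- **Loose things:** the last picture shows the stone, wrench, jar and arbor where they were at the start.

**What disagreed**
- **Fingertip height:** the rim was felt about 40 mm lower in the reported height than the stated fingertip offset predicts. I therefore set heights by touch and the side camera, which agreed with each other.
- **Side force:** about 2.5 N of sideways force remained at the end.
- **Catch position:** the catch itself was never seen fully down, because the tip and rim hide it. That conclusion rests on force and travel alone.

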